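Shift the gear unit into third

ROBOT

A 6-joint arm with a two-finger parallel gripper is mounted at the origin on a cart in front of the work surface, level with it; the furniture and walls round the work are solid. World frame = base frame: x ahead of the robot, y to its left, z up, the work surface at z = 0. Lengths are in mm, angles in rad, forces in N, time in s.
With the tool pointing down it reaches from about 400 to 925 mm from the base axis. Payload 12.5 kg.
Tool frame: the origin (TCP) lies at the very end of the fingers, on their centre line; the grasp point (between the pads) lies 19 mm behind it; z points along the fingers, y is the line along which they close (so a half turn about z gives the same grasp; the last joint's range is limited). The gripper opens to 95 mm and grips with 3 to 60 N. Pads are 20 mm wide; open, the fingers measure 119 mm over their backs; the gripper's body (75 mm by 180 mm) begins 59 mm behind the grasp point.
Start: joints at [-0.106, 0.491, 1.559, -0, 1.092, -0.106], TCP at [625.017, 0.021, 214.661] pointing down, gripper open.
Joint ranges: [-3.1, 3.1], [-0.84, 2.19], [0.05, 2.79], [-1.13, 4.28], [0.06, 2.93], [-2.69, 2.69]. Speed limits (rad/s): [2.22, 2.22, 2.79, 3.14, 3.14, 3.14].

INTERFACE

Orientations are given as a unit quaternion [w, x, y, z].
In Python, from plant import arm gives the robot as it stands.
- The arm moves only by the tool servo_tool, never from a script. Its argument "commands" is one flat list of numbers, 7 for each row, row after row: the shift along the world's x, y, z in mm, then the turn, a rotation vector about the world's x, y, z in degrees, then the finger opening in mm, from 0 to 95.1. A call has 1 to 12 rows; each row shifts and turns the commanded pose from where the row before left it; what a row does not reach is not made up. A row lasts 1/8 s, in which the tool goes at most 62.5 mm and 10.7 degrees, less where a joint would pass 70% of its speed; a pose out of reach is approached as far as the arm can. A call is refused whole if a number of a shift passes 62.5 or a number of a turn 10.7, either way. A call with a gripper value outside its range is refused whole. The fingers move at their own pace and stop on an object; "squeeze" is the grip in N (left out, the last holds). Time passes only in rows, so rows that do not move let the fingers close. It gives the time, the measured TCP pose, the force, the opening and the grip force at its end, in the units of the state.
- arm.sense(): the state, without advancing time (a new reading comes with each control period).
- arm.snapshot(name): name is "scene" or "side" or "wrist"; returns a dict with "image" (400x640x3 uint8, red, green, blue), "fx", "fy", "cx", "cy" (pixels), "rvec" (rotation vector, rad) and "tvec" (3), from world to camera coordinates, as OpenCV has them. Camera axes: x right, y down, z forward; pixel columns grow to the right and rows downward; lengths in mm; the calibration is good to about 2 mm. A picture is of the moment at which its call begins. There is no depth.
- arm.sign_off(): hands the job in; it is judged then, once.
The state is a dict: "clock": time; "q": joint angles; "qvel": joint speeds; "joint_torque": joint torques, N m; "tcp_pos": TCP position; "orientation": TCP orientation; "contact_force": force on the tool from outside, world axes, zero at the start; "wrist_torque": the same for the moment, N m; "opening": finger opening in mm; "grip_force": force on a finger pad.
Only numpy, scipy, OpenCV 4.12 (cv2) and the standard library are available. Lean on these libraries where they do the work, as an engineer would, in place of code of your own. Each camera call takes 0.05 s, during which the arm holds its last target. There are 200 camera calls.

TASK

Put the selector lever of the bench gear unit into third. It stands in the near end of the left-hand column of the gate: push it forward to the neutral channel, across to the right-hand column, then forward, away from the robot, fully home in the slot marked with three raised pips. Only push the lever with the fingertips or the outside of the fingers; do not take it between the fingers or force it hard against the gate, leave everything else on the worktop where it is, and draw the hand away at the end.

Things in the scene. Friction and masses are not known exactly. Their poses are not given: they have to be found in the camera images.
- gear_unit: Grey gear unit fixed to the worktop, base plate 140 (x) by 156 (y) mm, housing 116 by 136 mm under a steel gate plate, whose upper face is 93 mm above the worktop. Origin at the centre of its underside; x points forward (from the robot, towards the slots marked with pips), y to the left. A plain shaft sticks out 36 mm on its left side, 45 mm up. A computer tower 0.4 m high stands farther left.
- gate_centre (a point): Centre of the gate, on its upper face. A neutral channel runs along the unit's y; columns at y = +28 (one pip), 0 (two) and -28 mm (three pips) each have a slot forward and one back. Slots and channel are 16 mm wide, the stalk 10 mm. Tongues with round noses part the columns: the lever changes column only near neutral (selector_forward within 0.04 rad of 0).
- lever_knob (a point): Centre of the plain white ball knob, 32 mm across, atop the lever, a steel stalk 10 mm thick. It is 155 mm from the pivot, which lies 20 mm above the unit's origin: 175 mm over the worktop when upright, down to 159 mm when leaning. In the unit's frame it stands at x = 155 sin(f), y = -155 sin(a) cos(f) mm, where f is selector_forward and a selector_across.
- third_slot (a point): Point on the upper face of the gate plate where the middle of the stalk comes to stand in third: the forward slot of the right-hand column, 20 mm forward and 28 mm right of the gate's centre.
- selector_across (a joint): Sideways lean of the lever, rad: -0.38 in the left-hand column, 0 in the middle one, +0.38 in the right-hand one (stops at both ends). It stays where it is left; about 2 N at the knob moves it.
- selector_forward (a joint): Forward lean of the lever, rad: -0.27 fully back towards the robot, 0 in neutral, +0.27 fully forward (stops at both ends). It stays where it is left; about 2 N at the knob moves it.
- vial_a: Bystander: capped vial, 27 mm across, 68 mm high, standing to the right of the unit. Origin at the centre of its underside.
- vial_b: Bystander: a second such vial, also to the right of the unit. Origin at the centre of its underside.
- cap_red: Bystander: ribbed screw cap, 41 mm across, 20 mm high, to the left of the unit. Origin at the centre of its underside.
- countdown: Bystander: flat timer, 68 by 68 by 21 mm, to the left of the unit, farther forward. Origin at the centre of its underside.
- fitting: Bystander: small white luer fitting, 14 by 28 by 9 mm, lying in front of the unit. Origin at the centre of its underside.
- mouse: Bystander: computer mouse, 60 by 100 by 38 mm, to the right in front. Origin at the centre of its underside.
- separator: Bystander: slim glass separator tube, 269 mm long, 17 mm thick, lying behind the unit. Origin at the centre of its underside.

How it is judged:
By the outcome, as a careful person would: the job done as asked, in the order asked, and still so for the second after the job is handed in, with the robot touching nothing.
It also fails if it takes over 56 s, if anything falls off the work surface, if the arm or the gripper's body presses on something with over 40 N, if the wrist force passes 120 N, or if a joint passes its speed limit or range.

## Working session

There is one attempt and no reset: what is moved stays moved. The work goes in short steps, Python scripts to look and compute and a tool call to move; the robot and the scene stay as the last step left them, time stands still between calls to the robot, and variables do not carry over. Pictures are saved under pics/ and viewed, at most 13 in all, crops included, and the job is handed in when it is done.

Besides the shell and the picture viewer there is one more tool, called as name(argument=value, ...), one argument or row to a line, values as JSON. servo_tool: Moves the arm, as the interface text tells. Its arguments: {"type":"object","properties":{"commands":{"type":"array"},"squeeze":{"type":"number"}},"required":["commands"]}

```bash
mkdir -p pics
cat > h.py <<'E'
import numpy as np, cv2
from plant import arm
def snap(n,f):
    s=arm.snapshot(n); cv2.imwrite('pics/'+f,cv2.cvtColor(s['image'],cv2.COLOR_RGB2BGR))
    np.savez('pics/'+f+'.npz',**s); return s
def ray(s,u,v):
    R=cv2.Rodrigues(np.array(s['rvec'],float))[0]; t=np.array(s['tvec'],float).ravel()
    d=R.T@np.array([(u-s['cx'])/s['fx'],(v-s['cy'])/s['fy'],1.]); return -R.T@t,d/np.linalg.norm(d)
def plane(s,u,v,z):
    c,d=ray(s,u,v); return c+d*(z-c[2])/d[2]
def tri(obs):
    A=np.zeros((3,3));b=np.zeros(3)
    for s,u,v in obs:
        c,d=ray(s,u,v);P=np.eye(3)-np.outer(d,d);A+=P;b+=P@c
    return np.linalg.solve(A,b)
E
python3 - <<'E'
from h import *
for n in ("scene","side","wrist"):
    s=snap(n,n+'0.png'); print(n,ray(s,320,200))
st=arm.sense();print(st['clock'],st['orientation'],st['opening'],st['contact_force'])
E
```

```text
scene (array([-124.74361587, -153.1452954 ,  619.83977176]), array([ 0.81911352,  0.00604742, -0.57359957]))
side (array([-184.55229312,  -51.15838805,  630.85521635]), array([ 0.82546713, -0.08403122, -0.55816016]))
wrist (array([625.56477098,  66.71975527, 383.61430287]), array([-0.00374466, -0.23599888, -0.97174611]))
0.15 [-3.30879534e-04  7.07074210e-01  7.07139216e-01 -2.84486289e-04] 94.8851541365853 [-0.09284754 -1.11623009 -0.43944845]
```

View pics/scene0.png

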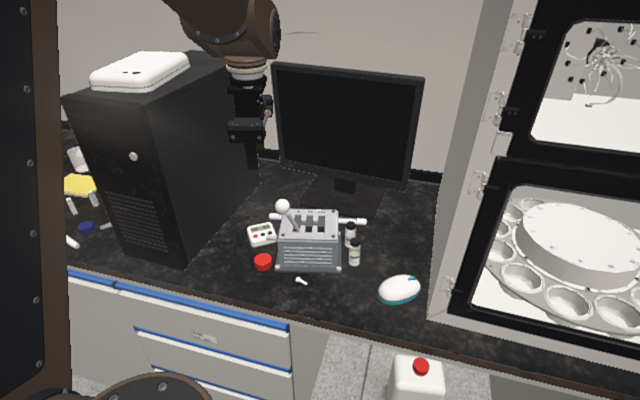

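View pics/side0.png

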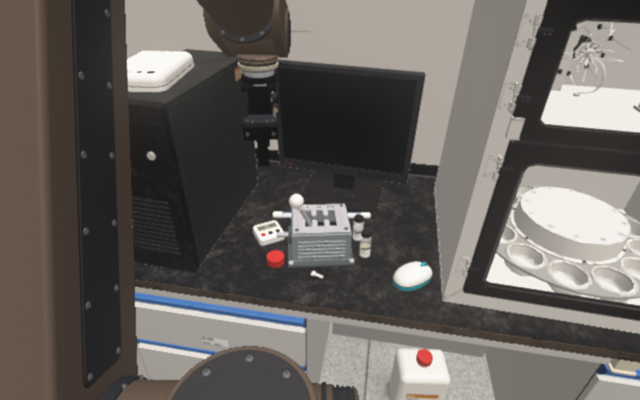

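View pics/wrist0.png

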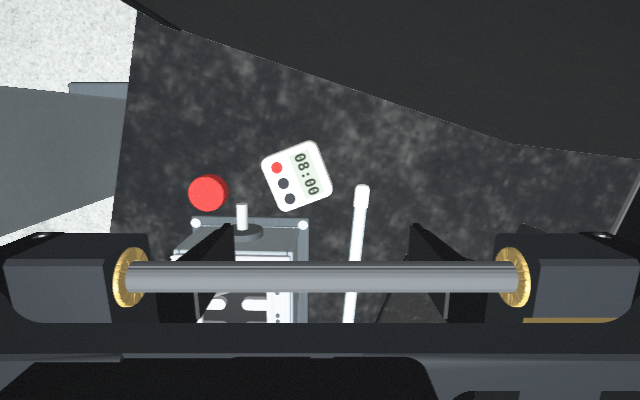

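The scene view shows the knob near (283,207), side near (296,201). The unit is about (310,240) and (322,235). The wrist picture shows the unit's left plate edge (192–308, 222) and the separator behind it. I'll find the knob and gate by masks and enlarge one crop.

Run:
```python
from h import *
S={n:dict(np.load(f'pics/{n}0.png.npz')) for n in('scene','side','wrist')}
obs=[]
for n,(u,v) in dict(scene=(283,207),side=(296,201)).items():
    im=S[n]['image'].astype(int); m=((im.min(2)>150)).astype(np.uint8)
    w=np.zeros_like(m); w[v-11:v+9,u-11:u+12]=m[v-11:v+9,u-11:u+12]
    k=cv2.connectedComponentsWithStats(w)
    i=1+np.argmax(k[2][1:,4]); print(n,k[2][i],k[3][i]); obs.append((S[n],*k[3][i]))
print('knob',tri(obs)); 
for s,u,v in obs: print(plane(s,u,v,163))
# wrist: left plate edge corners (top of baseplate ~ z?) 
for p in [(192,218),(308,220),(241,205)]: print(p,plane(S['wrist'],*p,10),plane(S['wrist'],*p,45))
c=[]
for n,(x,y) in dict(scene=(265,190),side=(270,185)).items():
    im=S[n]['image'][y:y+95,x:x+100,::-1]; c.append(cv2.resize(im,(400,380),interpolation=cv2.INTER_CUBIC))
cv2.imwrite('pics/crop.png',np.hstack(c))
```

```text
scene [272 199  23  17 233] [283.34763948 207.78969957]
side [289 194  19  16 203] [297.43349754 202.0591133 ]
knob [485.44988159 -71.93280272 173.14211368]
[497.20133375 -70.61040724 163.        ]
[502.50729537 -72.10274499 163.        ]
(192, 218) [473.59531114 -45.78603242  10.        ] [487.83173371 -35.2465468   45.        ]
(308, 220) [609.97097272 -48.25185432  10.        ] [611.4317919  -37.48137175  45.        ]
(241, 205) [532.10972865 -30.00240691  10.        ] [540.86455002 -20.9415234   45.        ]
```

View pics/crop.png

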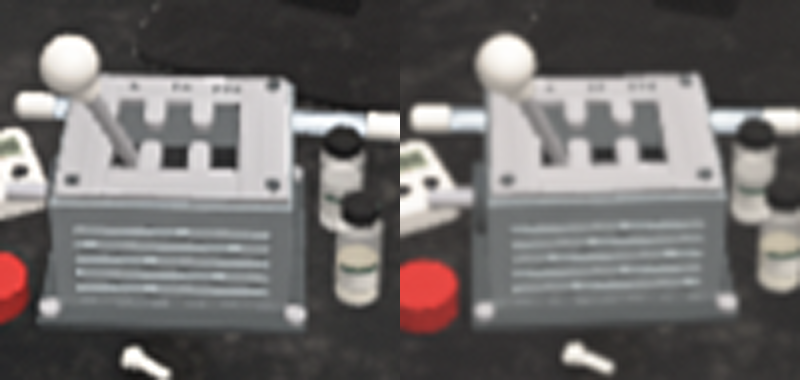

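The crop shows the lever in the near-left slot, the knob at scene (282.5,206.2) and side (296.2,200.7), and the gate plate screws and pips at the far edge. I'll project the gate features.

Run:
```python
from h import *
S={n:dict(np.load(f'pics/{n}0.png.npz')) for n in('scene','side')}
g=lambda n,p:(p[0]/4+(265 if n=='scene' else 270)-.4,p[1]/4+(190 if n=='scene' else 185)-.4)
print('knob',tri([(S['scene'],*g('scene',(70,65))),(S['side'],*g('side',(105,63)))]))
P={'scene':dict(scrNL=(72,180),scrNR=(273,185),scrFR=(273,86),c2=(178,133),f1=(133,103),f2=(182,103),f3=(228,104),n2=(174,165),n3=(225,165)),
'side':dict(scrNL=(107,180),scrNR=(305,174),scrFR=(286,82),c2=(198,130),f1=(152,103),f2=(197,102),f3=(242,102),n2=(206,163),n3=(252,160))}
for n in P:
  print('knob',n,plane(S[n],*g(n,(70,65) if n=='scene' else (105,63)),164).round(1))
  for k,p in P[n].items(): print(n,k,plane(S[n],*g(n,p),93).round(1)[:2])
for k in P['scene']: print(k,tri([(S[n],*g(n,P[n][k])) for n in P]).round(1))
B={'scene':[(48,305),(295,315)],'side':[(83,308),(328,300)]}
for n in B: print([plane(S[n],*g(n,p),10).round(1)[:2] for p in B[n]])
```

```text
knob [491.42420229 -68.79744194 173.68822803]
knob scene [502.8 -67.5 164. ]
scene scrNL [491.6 -65.8]
scene scrNR [ 489.4 -177.7]
scene scrFR [ 581.2 -179.3]
scene c2 [ 534.6 -123.3]
scene f1 [562.7 -95.4]
scene f2 [ 563.2 -124.7]
scene f3 [ 562.8 -152.1]
scene n2 [ 505.6 -122.1]
scene n3 [ 506.2 -150.9]
knob side [507.9 -68.9 164. ]
side scrNL [495.5 -68.3]
side scrNR [ 493.3 -180.5]
side scrFR [ 585.1 -182.1]
side c2 [ 539.1 -123.6]
side f1 [568.2 -98.2]
side f2 [ 567.5 -125.4]
side f3 [ 565.7 -152.6]
side n2 [ 507.2 -125.4]
side n3 [ 508.3 -152. ]
scrNL [474.6 -68.1 108.5]
scrNR [ 471.6 -176.7  109.3]
scrFR [ 561.2 -178.3  108.8]
c2 [ 530.5 -123.2   97.8]
f1 [541.5 -96.9 110.7]
f2 [ 556.1 -124.7   99.8]
f3 [ 558.5 -151.9   97.2]
n2 [ 485.8 -123.1  109.6]
n3 [ 498.8 -150.8   99.8]
[array([477.1, -48.8]), array([ 471.6, -192.2])]
[array([481.4, -52.5]), array([ 477.9, -196.6])]
```

servo_tool(
  commands=[-30,-11,0,0,0,0,0,-30,-11,0,0,0,0,0,-30,-11,0,0,0,0,0,-30,-11,0,0,0,0,0,-30,-12,0,0,0,0,0,-25,-12,0,0,0,0,0,0,0,0,0,0,0,0,0,0,0,0,0,0,0,0,0,0,0,0,0,0],
  squeeze=5,
)

```text
clock: 1.27
tcp_pos: [450.6, -67.8, 214.5]
orientation: [0.0, 0.707, 0.707, 0.0]
contact_force: [-0.8, -0.5, -0.6]
opening: 10.5
grip_force: 0.0
```

servo_tool(
  commands=[0,0,-25,0,0,0,0,0,0,-25,0,0,0,0,0,0,-14,0,0,0,0,0,0,0,0,0,0,0,0,0,0,0,0,0,0],
)

```text
clock: 1.9
tcp_pos: [450.5, -67.9, 151.0]
orientation: [0.0, 0.707, 0.707, 0.0]
contact_force: [0.0, -0.3, -0.0]
opening: 0.7
grip_force: 0.0
```

Run:
```python
from h import *
s=snap('scene','s1.png');w=snap('wrist','w1.png')
a=cv2.resize(s['image'][150:270,220:380,::-1],(480,360),interpolation=cv2.INTER_CUBIC)
b=cv2.resize(w['image'][:,:,::-1],(320,200),interpolation=cv2.INTER_AREA)
o=np.zeros((360,800,3),np.uint8);o[:,:480]=a;o[:200,480:]=b;cv2.imwrite('pics/c1.png',o)
```

```text
(no output)
```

View pics/c1.png

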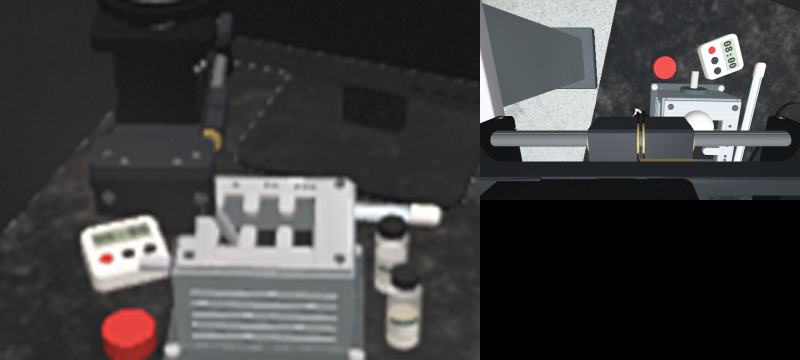

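The scene view shows the closed fingers behind the knob, hiding it. The wrist view shows the knob's upper half near full-frame (440,235). I'll push forward slowly and watch the force.

servo_tool(
  commands=[6,0,0,0,0,0,0,6,0,0,0,0,0,0,5,0,0,0,0,0,0,4,0,0,0,0,0,0,4,0,0,0,0,0,0,4,0,0,0,0,0,0],
)

```text
clock: 2.75
tcp_pos: [479.2, -68.0, 150.6]
orientation: [-0.0, 0.707, 0.707, 0.0]
contact_force: [-0.4, 0.3, -0.2]
opening: 0.5
grip_force: 0.0
```

servo_tool(
  commands=[4,0,0,0,0,0,0,4,0,0,0,0,0,0,4,0,0,0,0,0,0,4,0,0,0,0,0,0],
)

```text
clock: 3.25
tcp_pos: [495.1, -67.9, 150.7]
orientation: [-0.0, 0.707, 0.707, -0.0]
contact_force: [-3.9, 0.4, 3.3]
opening: 0.6
grip_force: 1.5
```

Run:
```python
from h import *
s=snap('scene','s2.png');w=snap('wrist','w2.png')
print(arm.sense()['tcp_pos'],arm.sense()['contact_force'])
o=np.zeros((400,800,3),np.uint8);o[:,:480]=w['image'][:,80:560,::-1]
o[:240,480:]=cv2.resize(s['image'][170:250,240:347,::-1],(320,240),interpolation=cv2.INTER_CUBIC);cv2.imwrite('pics/c2.png',o)
```

```text
[495.34939534 -67.95376924 150.65306224] [-2.55135205  1.09906802  1.64015443]
```

View pics/c2.png

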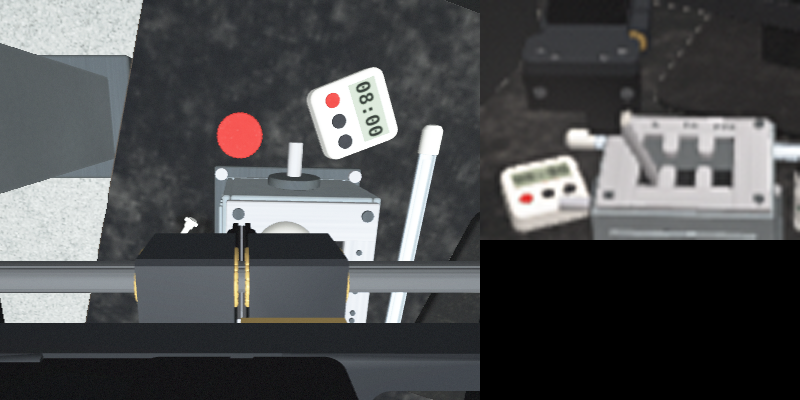

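The wrist view now shows the knob's left cap, centred about column 365 full-frame (row ~222 top), and the gate's left screws at (318,213) and (447,215). The stalk is still behind neutral.

Run:
```python
from h import *
w=dict(np.load('pics/w2.png.npz'))
a,b=plane(w,318,213,93),plane(w,447,215,93);print(a,b,(a+b)/2)
g=w['image'].astype(int)[215:234,330:400]
m=(g.min(2)>150);print([''.join('#' if q else '.' for q in r) for r in m][0::2])
for z in (160,166):print(plane(w,365,236,z))
for p in ((300,175),(435,176)): print(plane(w,*p,10))
```

```text
[494.11048699 -66.01560451  93.        ] [586.18203711 -67.53802171  93.        ] [540.14626205 -66.77681311  93.        ]
['######################################################################', '######################################################################', '######################################################################', '######################################################################', '######################################################################', '.#####################################################################', '.#####################################################################', '....##################################################################', '......################################################################', '......................................................................']
[518.69989842 -59.14742094 160.        ]
[517.85516326 -56.9801446  166.        ]
[476.42463597 -52.30387724  10.        ]
[604.28187453 -53.29732609  10.        ]
```

servo_tool(
  commands=[4,0,0,0,0,0,0,4,0,0,0,0,0,0,4,0,0,0,0,0,0,4,0,0,0,0,0,0,4,0,0,0,0,0,0],
)

```text
clock: 3.98
tcp_pos: [515.3, -68.0, 150.6]
orientation: [0.0, 0.707, 0.707, 0.0]
contact_force: [-2.6, 1.1, 3.2]
opening: 0.6
grip_force: 1.2
```

Run:
```python
from h import *
s=snap('scene','s3.png');w=snap('wrist','w3.png')
print(arm.sense()['tcp_pos'],arm.sense()['contact_force'])
o=np.zeros((480,800,3),np.uint8);o[:240,:480]=cv2.resize(w['image'][180:300,280:520,::-1],(480,240),interpolation=cv2.INTER_CUBIC)
o[:240,480:]=cv2.resize(s['image'][170:250,240:347,::-1],(320,240),interpolation=cv2.INTER_CUBIC);cv2.imwrite('pics/c3.png',o[:240])
```

```text
[515.46604617 -67.99440261 150.60859315] [-2.38131051  0.01407256  1.29360505]
```

View pics/c3.png

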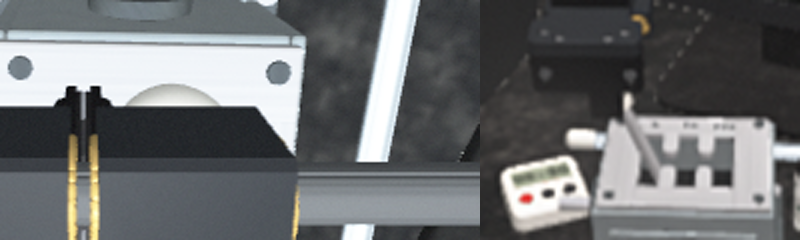

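Here the wrist shows the knob cap centred at about full-frame column 366–367, between gate screws at columns 290 and 419 (row 215). The stalk in the scene view now leans nearly straight in x.

Run:
```python
from h import *
w=dict(np.load('pics/w3.png.npz'))
a,b=plane(w,290,214,93),plane(w,419,216,93);print((a+b)/2)
for u in (365.5,367.5):print(plane(w,u,236,164))
s=dict(np.load('pics/s3.png.npz'))
# stalk visible in scene: at gate level & top
for p in ((655,172),(628,103)):
  u,v=(p[0]-480)/3+240-.3,p[1]/3+170-.3; print(p,plane(s,u,v,93),plane(s,u,v,145))
```

```text
[540.38998803 -67.55535889  93.        ]
[538.55653538 -57.73916149 164.        ]
[539.55298597 -57.73979    164.        ]
(655, 172) [518.77817879 -98.5514219   93.        ] [ 455.26146058 -103.93993198  145.        ]
(628, 103) [608.57837075 -70.63217673  93.        ] [536.19821772 -78.77636478 145.        ]
```

Knob at x ≈ 539 against neutral 540: in the channel. Backing off and going round to its left side.

servo_tool(
  commands=[-10,0,0,0,0,0,0,-15,0,0,0,0,0,0,0,20,0,0,0,0,0,0,25,0,0,0,0,0,0,5,0,0,0,0,0,20,0,0,0,0,0,0,25,0,0,0,0,0,0,5,0,0,0,0,0,0,0,0,0,0,0,0,0],
)

```text
clock: 5.2
tcp_pos: [539.3, -18.3, 150.4]
orientation: [-0.0, 0.707, 0.707, -0.0]
contact_force: [-0.3, -0.2, -0.2]
opening: 0.6
grip_force: 0.0
```

servo_tool(
  commands=[0,-6,0,0,0,0,0,0,-6,0,0,0,0,0,0,-6,0,0,0,0,0,0,-6,0,0,0,0,0,0,-6,0,0,0,0,0,0,-6,0,0,0,0,0],
)

```text
clock: 5.95
tcp_pos: [540.0, -54.2, 150.8]
orientation: [0.0, 0.707, 0.707, 0.0]
contact_force: [-0.5, 4.2, 1.9]
opening: 0.6
grip_force: 1.8
```

servo_tool(
  commands=[0,-6,0,0,0,0,0,0,-6,0,0,0,0,0,0,-6,0,0,0,0,0,0,-6,0,0,0,0,0],
)

```text
clock: 6.45
tcp_pos: [540.0, -78.4, 150.6]
orientation: [0.0, 0.707, 0.707, -0.0]
contact_force: [-0.7, 2.9, 2.7]
opening: 0.7
grip_force: 1.3
```

servo_tool(
  commands=[0,-6,0,0,0,0,0,0,-6,0,0,0,0,0,0,-6,0,0,0,0,0,-1,-6,0,0,0,0,0,0,-6,0,0,0,0,0,0,-6,0,0,0,0,0],
)

```text
clock: 7.2
tcp_pos: [539.0, -114.4, 150.7]
orientation: [0.0, 0.707, 0.707, -0.0]
contact_force: [-0.4, 2.1, 1.3]
opening: 0.4
grip_force: 1.0
```

servo_tool(
  commands=[0,-6,0,0,0,0,0,0,-6,0,0,0,0,0,0,-5,0,0,0,0,0,0,-5,0,0,0,0,0,0,-4,0,0,0,0,0,0,-4,0,0,0,0,0,0,-3,0,0,0,0,0],
)

```text
clock: 8.07
tcp_pos: [539.0, -147.2, 150.6]
orientation: [-0.0, 0.707, 0.707, 0.0]
contact_force: [-0.1, 2.1, -2.0]
opening: 0.2
grip_force: 1.1
```

Run:
```python
from h import *
s=snap('scene','s4.png');w=snap('side','d4.png')
print(arm.sense()['tcp_pos'],arm.sense()['contact_force'])
f=lambda i,x,y:cv2.resize(i[y:y+100,x:x+100,::-1],(400,400),interpolation=cv2.INTER_CUBIC)
cv2.imwrite('pics/c4.png',np.hstack([f(s['image'],265,165),f(w['image'],270,160)]))
```

```text
[ 539.07617419 -147.33971999  150.71756233] [-0.4427341   0.75001019 -0.58861273]
```

View pics/c4.png

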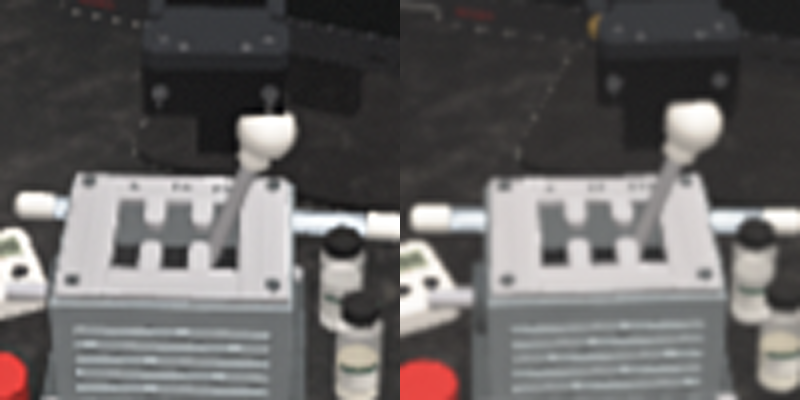

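The picture shows the lever leaning right near the right-hand column: knob at scene (331.6,198.4), side (342.9,191.6), stalk in the channel, still a little short of the stop.

Run:
```python
from h import *
s=dict(np.load('pics/s4.png.npz'));d=dict(np.load('pics/d4.png.npz'))
print(plane(s,331.6,198.4,165),plane(d,342.9,191.6,165))
```

```text
[ 531.41247941 -173.80949828  165.        ] [ 534.93741401 -175.91308065  165.        ]
```

servo_tool(
  commands=[0,-3,0,0,0,0,0,0,-3,0,0,0,0,0,0,0,0,0,0,0,0],
)

```text
clock: 8.55
tcp_pos: [539.1, -153.3, 150.7]
orientation: [0.0, 0.707, 0.707, -0.0]
contact_force: [-1.0, 0.4, -1.4]
opening: 0.5
grip_force: 0.3
```

servo_tool(
  commands=[0,-1,0,0,0,0,0,0,-0.5,0,0,0,0,0],
)

```text
clock: 8.8
tcp_pos: [539.0, -154.4, 150.6]
orientation: [-0.0, 0.707, 0.707, 0.0]
contact_force: [0.1, 2.5, -2.3]
opening: 0.5
grip_force: 1.1
```

servo_tool(
  commands=[0,10,0,0,0,0,0,0,15,0,0,0,0,0,-20,0,0,0,0,0,0,-25,0,0,0,0,0,0,-5,0,0,0,0,0,0,0,-20,0,0,0,0,0,0,-25,0,0,0,0,0,0,-7,0,0,0,0,0,0,0,0,0,0,0,0,0,0,0,0,0,0,0],
)

```text
clock: 10.05
tcp_pos: [489.1, -181.1, 150.6]
orientation: [-0.0, 0.707, 0.707, 0.0]
contact_force: [0.5, 0.9, -0.6]
opening: 0.4
grip_force: 0.0
```

Run:
```python
from h import *
s=snap('scene','s5.png');w=snap('wrist','w5.png')
print(arm.sense()['tcp_pos'],arm.sense()['contact_force'])
o=np.zeros((400,800,3),np.uint8);o[:,:480]=w['image'][:,160:640,::-1]
o[:320,480:]=cv2.resize(s['image'][165:265,250:350,::-1],(320,320),interpolation=cv2.INTER_CUBIC);cv2.imwrite('pics/c5.png',o)
```

```text
[ 489.06847621 -180.9695581   150.66733371] [0.53253042 0.50641884 0.28501554]
```

View pics/c5.png

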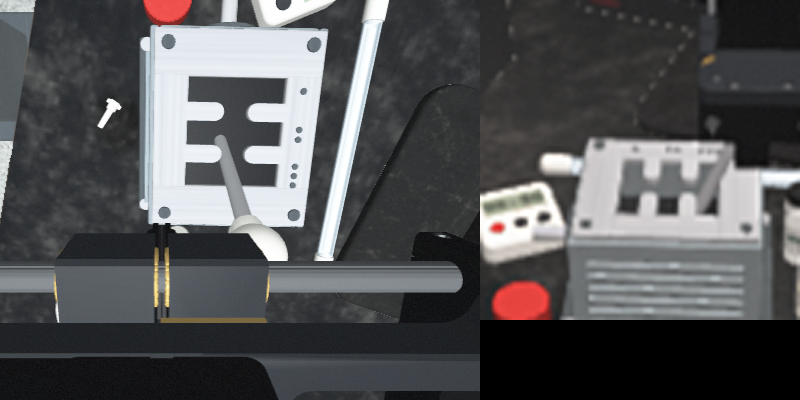

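The wrist view shows the lever leaning right with the knob at about full-frame (424,240), fingers clear behind it, and the three-pip slot at the picture's lower right. Pushing forward with a watch on the force.

servo_tool(
  commands=[8,0,0,0,0,0,0,8,0,0,0,0,0,0,6,0,0,0,0,0,0,4,0,0,0,0,0,0,4,0,0,0,0,0,0,3,0,0,0,0,0,0],
)

```text
clock: 10.9
tcp_pos: [522.1, -181.5, 150.7]
orientation: [-0.0, 0.707, 0.707, -0.0]
contact_force: [-2.2, -1.7, 1.8]
opening: 0.4
grip_force: 1.1
```

servo_tool(
  commands=[3,0,0,0,0,0,0,3,0,0,0,0,0,0],
)

```text
clock: 11.15
tcp_pos: [528.2, -181.5, 150.7]
orientation: [0.0, 0.707, 0.707, 0.0]
contact_force: [-2.4, -1.8, 2.0]
opening: 0.6
grip_force: 1.1
```

servo_tool(
  commands=[3,0,0,0,0,0,0,3,0,0,0,0,0,0],
)

```text
clock: 11.4
tcp_pos: [534.2, -181.5, 150.7]
orientation: [0.0, 0.707, 0.707, 0.0]
contact_force: [-1.2, -1.1, 1.4]
opening: 0.4
grip_force: 1.0
```

servo_tool(
  commands=[4,0,0,0,0,0,0,4,0,0,0,0,0,0,4,0,0,0,0,0,0],
)

```text
clock: 11.78
tcp_pos: [546.1, -181.3, 150.4]
orientation: [-0.0, 0.707, 0.707, -0.0]
contact_force: [-1.4, -0.5, -1.4]
opening: -0.0
grip_force: 0.9
```

servo_tool(
  commands=[3,0,0,0,0,0,0,3,0,0,0,0,0,0],
)

```text
clock: 12.02
tcp_pos: [552.1, -181.3, 150.5]
orientation: [-0.0, 0.707, 0.707, 0.0]
contact_force: [-2.4, 0.8, -1.5]
opening: 0.7
grip_force: 0.9
```

servo_tool(
  commands=[1.5,0,0,0,0,0,0,1,0,0,0,0,0,0],
)

```text
clock: 12.28
tcp_pos: [554.5, -181.4, 150.6]
orientation: [-0.0, 0.707, 0.707, 0.0]
contact_force: [-1.5, -0.1, -2.1]
opening: 0.5
grip_force: 0.9
```

Run:
```python
from h import *
w=snap('wrist','w6.png');s=snap('scene','s6.png')
print(arm.sense()['tcp_pos'],arm.sense()['contact_force'])
o=np.zeros((400,800,3),np.uint8);o[:,:480]=w['image'][:,160:640,::-1]
o[:320,480:]=cv2.resize(s['image'][165:265,250:350,::-1],(320,320),interpolation=cv2.INTER_CUBIC);cv2.imwrite('pics/c6.png',o)
```

```text
[ 554.5775305  -181.46326187  150.67083867] [-1.54277913  0.03158997 -0.20241344]
```

View pics/c6.png

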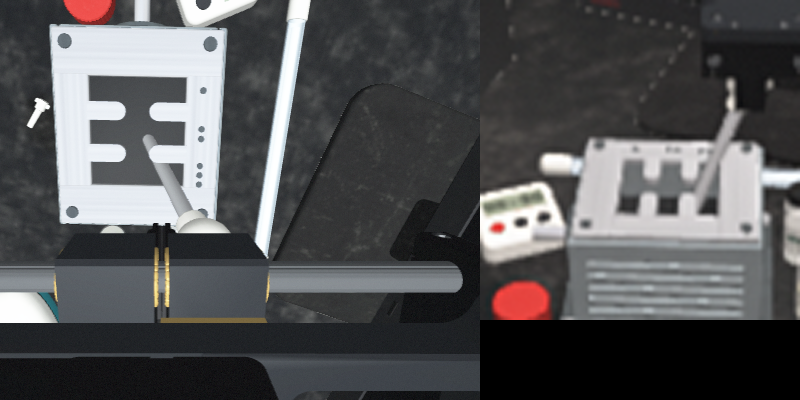

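The wrist view shows the stalk in the three-pip slot, knob at about full-frame (367,235), nearly home. Creeping on until the stop is felt.

servo_tool(
  commands=[1,0,0,0,0,0,0,0.5,0,0,0,0,0,0],
)

```text
clock: 12.62
tcp_pos: [556.1, -181.5, 150.7]
orientation: [0.0, 0.707, 0.707, 0.0]
contact_force: [-2.0, 0.5, -0.5]
opening: 0.3
grip_force: 0.9
```

servo_tool(
  commands=[0.8,0,0,0,0,0,0,0,0,0,0,0,0,0],
)

```text
clock: 12.88
tcp_pos: [556.8, -181.5, 150.6]
orientation: [-0.0, 0.707, 0.707, -0.0]
contact_force: [-1.8, 0.8, -0.7]
opening: 0.3
grip_force: 1.1
```

servo_tool(
  commands=[0.8,0,0,0,0,0,0,0,0,0,0,0,0,0],
)

```text
clock: 13.12
tcp_pos: [557.5, -181.5, 150.6]
orientation: [-0.0, 0.707, 0.707, -0.0]
contact_force: [-3.4, 0.4, -2.0]
opening: 0.2
grip_force: 1.7
```

servo_tool(
  commands=[0.7,0,0,0,0,0,0,0,0,0,0,0,0,0],
)

```text
clock: 13.38
tcp_pos: [558.1, -181.4, 150.5]
orientation: [-0.0, 0.707, 0.707, -0.0]
contact_force: [-5.0, -0.5, -1.8]
opening: 0.6
grip_force: 2.2
```

servo_tool(
  commands=[0.7,0,0,0,0,0,0,0,0,0,0,0,0,0],
)

```text
clock: 13.62
tcp_pos: [558.6, -181.4, 150.4]
orientation: [-0.001, 0.707, 0.707, -0.0]
contact_force: [-5.8, 0.8, -1.6]
opening: 0.7
grip_force: 2.7
```

The force climbs and the TCP lags: the stop is reached where predicted. Withdrawing.

servo_tool(
  commands=[-10,0,0,0,0,0,0,-25,0,0,0,0,0,0,-30,0,0,0,0,0,0,-20,0,10,0,0,0,0,0,0,30,0,0,0,0,0,0,40,0,0,0,0,0,0,40,0,0,0,0,0,0,0,0,0,0,0,0,0,0,0,0,0,0],
)

```text
clock: 14.75
tcp_pos: [473.8, -181.4, 270.3]
orientation: [0.0, 0.707, 0.707, 0.0]
contact_force: [-0.4, -0.2, -0.4]
opening: 0.7
grip_force: 0.0
```

Run:
```python
from h import *
w=snap('wrist','w7.png');s=snap('scene','s7.png')
st=arm.sense();print(st['clock'],st['tcp_pos'],st['contact_force'])
o=np.zeros((400,800,3),np.uint8);o[:,:480]=w['image'][:,160:640,::-1]
o[:320,480:]=cv2.resize(s['image'][165:265,250:350,::-1],(320,320),interpolation=cv2.INTER_CUBIC);cv2.imwrite('pics/c7.png',o)
```

```text
14.85 [ 473.71304647 -181.3368515   269.70431694] [-0.07085569  0.50514652 -0.33222944]
```

View pics/c7.png

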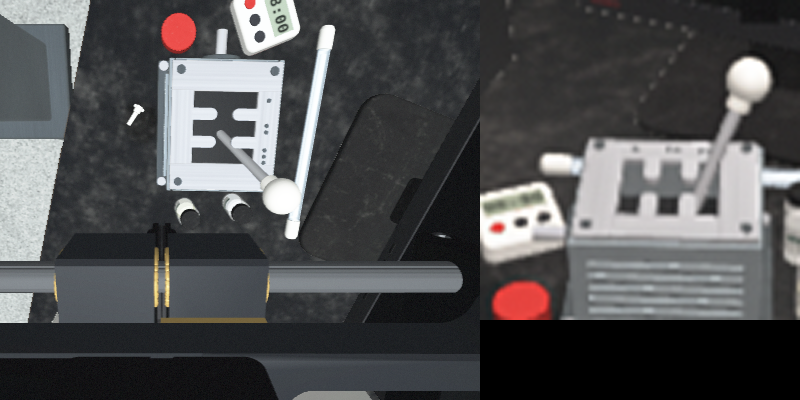

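The wrist view shows the lever forward and right in the three-pip slot, the knob at full-frame (441,196), the vials and other things standing undisturbed and the hand clear. Last a check by triangulating the knob from the wrist and scene views.

Run:
```python
from h import *
w=dict(np.load('pics/w7.png.npz'));s=dict(np.load('pics/s7.png.npz'))
u,v=(749-480)/3.2+250-.4,80/3.2+165-.4
print(tri([(w,441,196),(s,u,v)]),plane(w,441,196,159),plane(s,u,v,159))
a,b,c=[plane(w,x+160,y,93) for x,y in((181,69),(275,71),(178,181))];print(a,b,c,(b+c)/2)
```

```text
[ 579.92065543 -179.78223394  156.42198881] [ 579.02451718 -179.45659098  159.        ] [ 575.85308801 -179.37907509  159.        ]
[494.36617856 -66.4618559   93.        ] [587.00709525 -68.30371215  93.        ] [ 492.72760602 -178.26218681   93.        ] [ 539.86735064 -123.28294948   93.        ]
```

```bash
python3 -c "
from plant import arm
print(arm.sign_off())"
```

```text
the job is handed in; nothing more can be done
None
```

The lever is in third: it met the forward stop at light force (about 6 N), the final images put the knob within about 1 mm of its expected place, and I handed the job in with the hand clear and nothing seen to have moved on the worktop.

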